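Fit the felt buffing head to the shoe polisher and keep it pressed home

ROBOT

A 6-joint arm with a two-finger parallel gripper is mounted at the origin on the work surface. World frame = base frame: x ahead of the robot, y to its left, z up, the work surface at z = 0. Lengths are in m, angles in rad, forces in N, time in s.
With the tool pointing down it reaches from about 0.375 to 0.9 m from the base axis. Payload 3.1 kg.
Tool frame: the origin (TCP) lies at the centre of the arm's flange, where the gripper is bolted on; the fingertips stand 182 mm ahead of it and the grasp point (between the pads) lies 164 mm ahead of it; z points along the fingers, y is the line along which they close (so a half turn about z gives the same grasp; the last joint's range is limited). The gripper opens to 87 mm and grips with 3 to 60 N. Pads are 19 mm wide; open, the fingers measure 117 mm over their backs; the gripper's body (75 mm by 190 mm) begins 51 mm behind the grasp point.
Start: joints at [0.969, 0.527, 1.433, -0, 1.181, -0.178], TCP at [0.257, 0.57, 0.405] pointing down, gripper open.
Joint ranges: [-3.08, 3.08], [-0.75, 2.2], [0.22, 2.44], [-1.43, 4.57], [0, 2.65], [-2.85, 2.85]. Speed limits (rad/s): [2.79, 2.79, 3.14, 3.14, 3.14, 3.14].

INTERFACE

Orientations are given as a unit quaternion [x, y, z, w].
In Python, from rig import * gives the robot as it stands.
- The arm moves only by the tool move_arm, never from a script. Its argument "commands" is a list that holds one entry, the list of rows, each a list of 6 numbers: the shift along the tool's x, y, z in units of 40 mm (1.0 is 40 mm), then the turn, a rotation vector about the tool's x, y, z in rad. A call has 1 to 12 rows; each row is the pose to reach, as a shift and turn from the pose commanded when the call began, along the tool's axes at that moment; what a row does not reach only later rows make up. A row lasts 1/8 s, in which the tool goes at most 62.5 mm and 10.7 degrees, less where a joint would pass 70% of its speed; a pose out of reach is approached as far as the arm can. A call with a gripper value outside its range is refused whole. "claw" is the closure, from -1 (fully open) to 1 (shut), so that 0 is half open, set as the call begins (left out, the last holds). The fingers move at their own pace and stop on an object; "squeeze" is the grip in N (left out, the last holds). Time passes only in rows, so rows that repeat a pose let the fingers close. It gives the time, the measured TCP pose, the force, the opening and the grip force at its end, in the units of the state.
- get_obs(): the state, without advancing time (a new reading comes with each control period).
- camera(name): name is "side" or "top" or "wrist"; returns a dict with "pixels" (420x560x3 uint8, blue, green, red), "range_z" (420x560 float32, m along the optical axis (not along the pixel's ray), 0 where there is no reading), "camera_matrix" (3x3 intrinsics, pixels), "extrinsics" (4x4, takes a point from world to camera coordinates). Camera axes: x right, y up, looking along -z (the intrinsics and any distortion apply to the point x, -y, -z); pixel columns grow to the right and rows downward; lengths in m; the calibration is good to about 2 mm. A picture is of the moment at which its call begins.
- hand_in(): hands the job in; it is judged then, once.
The state is a dict: "time": time; "q": joint angles; "joint_velocities": joint speeds; "joint_torque": joint torques, N m; "position": TCP position; "tool_rot": TCP orientation; "ft_force": force on the tool from outside, world axes, zero at the start; "moment": the same for the moment, N m; "grip_width": finger opening in m; "grip_force": force on a finger pad.
Only numpy, scipy, OpenCV 4.12 (cv2) and the standard library are available. Lean on these libraries where they do the work, as an engineer would, in place of code of your own. Each camera call takes 0.05 s, during which the arm holds its last target. There are 200 camera calls.

TASK

Lift the cream felt buffing head out of the wooden caddy and fit its splined stem into the drive chuck of the electric shoe polisher that stands in its dock, turning the head until the splines mesh and pushing it fully home, flush on the chuck, without ramming it. A spring in the chuck throws the head out again, so finish with the head still gripped in the gripper and pressed down home, so that I can lock the ring; leave everything else where it is.

Things in the scene. Friction and masses are not known exactly. Their poses are not given: they have to be found in the camera images.
- felt_head: The head to fit: black knurled round collar (48 mm diameter, 20 mm high), cream felt dome on top (38 mm diameter, 20 to 40 mm above the origin), splined steel stem below. About 80 g. Starts upright at any yaw, stem hanging loosely in a caddy hole. Origin: centre of the collar's flat underside, the face that ends flush on the chuck; z up. Its x and y point along the splines.
- head_grip (a point): Centre of the felt head's round collar, 10 mm above its underside: grip it here from above, from any side. Four orange marks on the collar's rim stand over the four splines.
- stem_tip (a point): Tip of the felt head's stem, 24 mm below the collar's underside. The stem is a 12 mm round core with a tapered tip; four splines (20 mm across, 5 mm thick, lower 3.5 mm tapered) run from 18 mm below the underside up to it, along the head's +x, -x, +y, -y: it fits every quarter turn.
- caddy: Heavy fixed dark wooden block, 80 mm (its x) by 250 mm (its y), 45 mm high. Three round holes, 26 mm wide and 30 mm deep, at -80, 0, +80 mm along its y; a head stands in each, collar resting on the block's top. Which head is where varies. Origin: centre of its underside. The heads are close together along its y; there is free room for fingers along its x.
- polisher: Fixed electric shoe polisher standing upright in its round white charging dock (120 mm diameter at the foot, 66 mm above 22 mm); grey handle up to 50 mm wide, black nose with lock ring 44 mm wide on top. Origin: on the table, centre of the dock, on the vertical axis of handle and chuck. The steel chuck's face is 168 mm above the origin and 1 mm proud of the nose.
- chuck_mouth (a point): Centre of the steel chuck's flat face. z up; x and y point along its four slots (6.5 mm wide, 22 mm tip to tip, orange marks). Bore 14 mm wide, 26 mm deep. Splines enter within about 4 degrees and 1 mm, else rest on the face with the collar's underside 18 mm above it. The chuck turns about z against a gear drag of 0.06 N m, stays where left; its start angle varies.
- ejector (a joint): Brass spring plunger in the chuck's bore, m: 0 = up, 14 mm below the face; grows as it is pushed down. The stem's tip meets it with 10 mm left to go; it reads about 0.010 with the head home. Spring force 4 N at 0, 8 N at 0.010, upward: a head that is let go pops up again.
- black_brush_head: Spare head with black bristles, same collar and stem as the felt head. Stays in the caddy.
- brown_brush_head: Spare head with brown bristles, same collar and stem. Stays in the caddy.
- polish_tin_black: Closed black polish tin, 85 mm diameter, 28 mm high, loose. Bystander.
- polish_tin_tan: Closed tan polish tin, 85 mm diameter, 28 mm high, loose. Bystander.
- cleaner_bottle: Blue cleaner bottle, 52 mm diameter, 140 mm high, loose. Bystander.
- shoe_brush: Wooden shoe brush, 55 by 150 by 47 mm (long along its y), bristles down, loose. Bystander.
- shoe_horn: Flat steel shoe horn, about 190 mm long (along its y), 35 mm wide, 5 mm thick, loose. Bystander.
Mind the look-alikes: they are no part of the job. What is shaped like the felt_head but pink or turquoise is not meant.

How it is judged:
On the way, in this order (a step that is already met when the one before it is completed fails the run):
1. the felt head is lifted out of the caddy, its stem clear of the holes (height (world z) of felt_head above 0.072 m and contact force between the fingers and felt_head above 1 N and contact force between felt_head and caddy below 0.1 N), for 0.1 s.
2. the splines are in mesh: the stem has entered the chuck's slots (z of felt_head in the frame of chuck_mouth below 0.0145 m and horizontal distance between felt_head and chuck_mouth below 0.004 m and contact force between the fingers and felt_head above 1 N), for 0.05 s.
At the end, for the whole second after the job is handed in: The felt head sits home in the chuck (flush within 1.5 mm, centred within 2.5 mm, upright, splines in mesh, ejector down over 8.5 mm), gripped by the fingers (over 25 N) and pressed on the polisher with over 5 N; spare heads within 20 mm and other things within 30 mm of where they were (z of felt_head in the frame of chuck_mouth below 0.0015 m and horizontal distance between felt_head and chuck_mouth below 0.0025 m and angle between felt_head's own z axis and vertical below 0.07 rad and (angle between the x axis of felt_head and the x axis of chuck_mouth, either way round below 0.15 rad or angle between the x axis of felt_head and the y axis of chuck_mouth, either way round below 0.15 rad) and value of joint ejector above 0.0085 m and contact force between felt_head and polisher above 5 N and contact force between the fingers and felt_head above 25 N and distance of each of black_brush_head, brown_brush_head from where it was at the start of the episode below 0.02 m and distance of each of polish_tin_black, polish_tin_tan, cleaner_bottle, shoe_brush, shoe_horn from where it was at the start of the episode below 0.03 m); the arm keeps its last pose, push and grip.
It fails at once if the head is rammed: more than 60 N between the felt head and the polisher (contact force between felt_head and polisher above 60 N).
It fails at once if a spare head is dragged or knocked out of its place (moved more than 20 mm) (distance of any of black_brush_head, brown_brush_head from where it was at the start of the episode above 0.02 m).
It fails at once if a tin, the bottle, the shoe brush or the shoe horn is moved more than 30 mm (distance of any of polish_tin_black, polish_tin_tan, cleaner_bottle, shoe_brush, shoe_horn from where it was at the start of the episode above 0.03 m).
It also fails if it takes over 45 s, if anything falls off the work surface, if the arm or the gripper's body presses on something with over 40 N, if the wrist force passes 120 N, or if a joint passes its speed limit or range.

## Working session

There is one attempt and no reset: what is moved stays moved. The work goes in short steps, Python scripts to look and compute and a tool call to move; the robot and the scene stay as the last step left them, time stands still between calls to the robot, and variables do not carry over. Pictures are saved under pics/ and viewed, at most 10 in all, crops included, and the job is handed in when it is done.

Besides the shell and the picture viewer there is one more tool, called after "Request:" as a command line: name --argument value ..., lists and objects as JSON in quotes. move_arm: Moves the arm, as the interface text tells. Its arguments: {"type":"object","properties":{"commands":{"type":"array","items":{"type":"array","items":{"type":"array","items":{"type":"number"}}}},"claw":{"type":"number"},"squeeze":{"type":"number"}},"required":["commands"]}

```bash
mkdir -p pics
cat > h.py <<'E'
from rig import *
import numpy as np, cv2
def snap(n):
    c=camera(n); return c
def world(c):
    K=c["camera_matrix"];E=np.linalg.inv(c["extrinsics"]);d=c["range_z"]
    v,u=np.mgrid[0:d.shape[0],0:d.shape[1]]
    X=(u-K[0,2])/K[0,0]*d;Y=-(v-K[1,2])/K[1,1]*d
    P=np.stack([X,Y,-d,np.ones_like(d)],-1)@E.T
    P=P[...,:3]; P[d==0]=np.nan
    return P
E
python3 - <<'E'
from h import *
for n in ("top","side"):
    c=snap(n); cv2.imwrite(f"pics/{n}0.png",c["pixels"]); np.save(f"{n}0.npy",world(c))
o=get_obs();print(o)
E
```

```text
{'time': 0.1, 'q': array([ 9.68485761e-01,  5.28378412e-01,  1.43376258e+00,  3.87776471e-05,
        1.18139618e+00, -1.78513751e-01]), 'joint_velocities': array([ 7.21331518e-05, -1.63032732e-03, -2.34709629e-03,  1.20384160e-04,
        2.03852288e-03, -2.56938796e-03]), 'joint_torque': array([ 6.74668718e-04, -4.40980089e+01, -1.77150840e+01,  6.35480694e-02,
        5.33067423e-02, -3.62884464e-05]), 'position': array([0.2568178 , 0.56946579, 0.40386963]), 'tool_rot': array([ 2.10323338e-01,  9.77631397e-01, -8.92273163e-04, -3.86592379e-04]), 'ft_force': array([ 0.27787796,  0.31825093, -0.27905416]), 'moment': array([ 0.01230401, -0.00359138, -0.04673628]), 'grip_force': 0.0, 'grip_width': 0.08715971152838713}
```

View pics/top0.png

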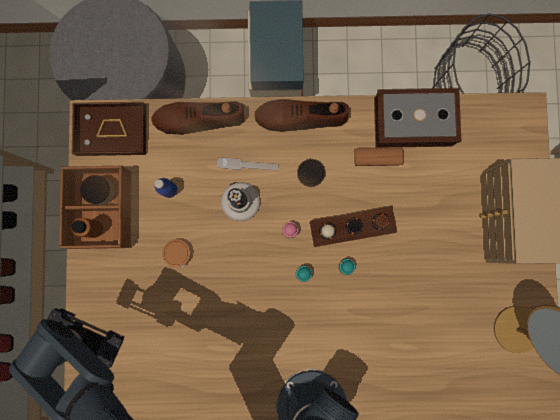

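View pics/side0.png

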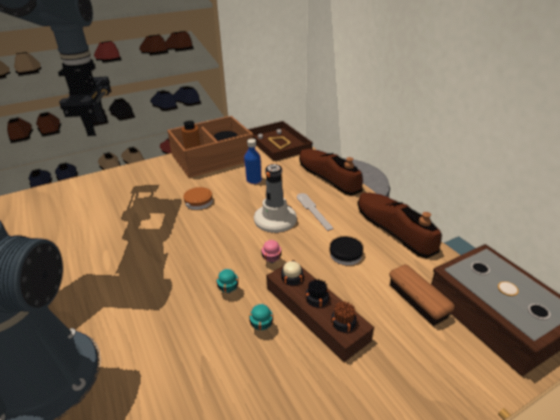

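The top view shows these candidates: the cream dome in the caddy at (328,231), a pink one at (290,230), turquoise ones at (304,273) and (347,267), and a cream disc in a tray at (420,115). I choose (328,231), the cream head in the caddy. The polisher is at (238,198).

Run:
```python
from h import *
im=cv2.imread("pics/top0.png");P=np.load("top0.npy")
for n,(u,v) in dict(felt=(328,231),black=(354,226),brown=(381,220),chuck=(238,198),pink=(290,230),blk=(311,172),bottle=(165,187),horn=(248,164)).items(): print(n,P[v,u].round(4))
a=P[225:237,322:334].reshape(-1,3); m=a[:,2]>.075; print("dome",a[m].mean(0),m.sum(),a[:,2].max())
# polisher top cluster
a=P[180:216,220:258].reshape(-1,3); m=(a[:,2]>.160)&(a[:,2]<.19); print("nose",a[m].mean(0),m.sum(),np.median(a[m],0), (a[m].min(0)+a[m].max(0))/2)
a=P[205:247,309:398].reshape(-1,3); m=(a[:,2]>.038)&(a[:,2]<.05); q=a[m][:,:2].astype(np.float32); print("caddy",cv2.minAreaRect(q))
A=cv2.resize(im[200:262,280:400],None,fx=4,fy=4,interpolation=2);B=cv2.resize(im[175:225,210:270],None,fx=8,fy=8,interpolation=2)
B=cv2.resize(B,(480,340));out=np.vstack([A,B]);cv2.imwrite("pics/crop.png",out)
```

```text
felt [ 0.5196 -0.0549  0.0763]
black [ 0.5326 -0.13    0.0868]
brown [ 0.549  -0.2091  0.0858]
chuck [0.6107 0.1999 0.1673]
pink [0.525  0.0563 0.0589]
blk [ 0.7026 -0.0106  0.0286]
bottle [0.6533 0.418  0.1042]
horn [0.7333 0.1826 0.0124]
dome [ 0.52093531 -0.05281352  0.08296585] 121 nan
nose [0.61806241 0.20869878 0.16721317] 154 [0.61857636 0.20818398 0.16718981] [0.6168328  0.20858189 0.16812036]
caddy ((0.5349425077438354, -0.13222774863243103), (0.0801759660243988, 0.2507609724998474), 9.075894355773926)
```

View pics/crop.png

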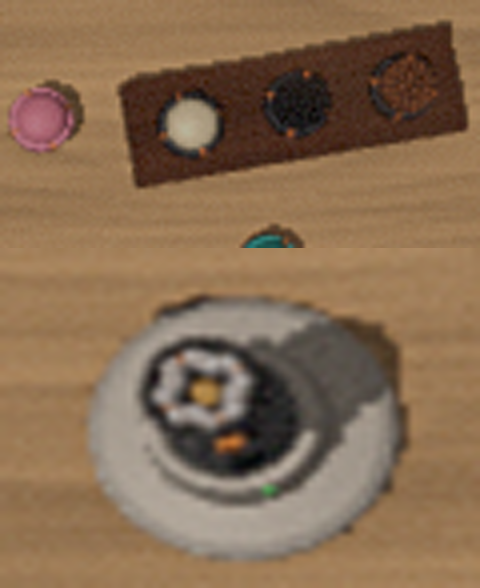

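The crop shows the cream felt head in the caddy's end hole at crop (190,123), with orange rim marks, so the choice holds. Next I go above the polisher for a wrist look at the chuck.

Request:
move_arm --commands '[[[-11.9,-4.55,-2.0,0,0,0.988],[-11.9,-4.55,-2.0,0,0,0.988],[-11.9,-4.55,-2.0,0,0,0.988],[-11.9,-4.55,-2.0,0,0,0.988],[-11.9,-4.55,-2.0,0,0,0.988],[-11.9,-4.55,-2.0,0,0,0.988],[-11.9,-4.55,-2.0,0,0,0.988],[-11.9,-4.55,-2.0,0,0,0.988],[-11.9,-4.55,-2.0,0,0,0.988],[-11.9,-4.55,-2.0,0,0,0.988],[-11.9,-4.55,-2.0,0,0,0.988],[-11.9,-4.55,-2.0,0,0,0.988]]]'

```text
time: 1.6
position: [0.6148, 0.2096, 0.4845]
tool_rot: [0.648, 0.762, -0.0, -0.001]
ft_force: [-0.7, 0.8, -0.3]
grip_width: 0.0869
grip_force: 0.0
```

Run:
```python
from h import *
c=snap("wrist");cv2.imwrite("pics/w1.png",c["pixels"]);np.save("w1.npy",world(c))
o=get_obs();print(o['position'],o['tool_rot'],o['q'],o['time']);print(c['camera_matrix'],np.linalg.inv(c['extrinsics']).round(3))
```

```text
[0.61493856 0.20951761 0.4846629 ] [ 6.47867285e-01  7.61753124e-01 -2.12406622e-04 -3.36025347e-04] [ 1.56629353e-01  4.89816548e-01  1.26854371e+00  2.37346210e-04
  1.38399248e+00 -4.64831333e-03] 1.65
[[331.94759524   0.         278.99996294]
 [  0.         331.94759524 207.10802589]
 [  0.           0.           1.        ]] [[ 0.987 -0.156 -0.041  0.602]
 [ 0.161  0.951  0.265  0.282]
 [-0.002 -0.268  0.963  0.464]
 [ 0.     0.     0.     1.   ]]
```

View pics/w1.png

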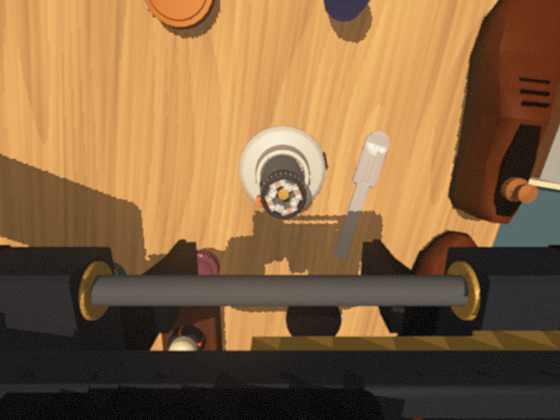

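The wrist view shows the chuck face at about (284,194), with the orange marks and white slots visible. I'll measure it at the plane z = 0.168.

```bash
cat >> h.py <<'E'
def plane(c,uv,z):
    K=c["camera_matrix"];E=np.linalg.inv(c["extrinsics"]);uv=np.atleast_2d(uv).astype(float)
    d=np.stack([(uv[:,0]-K[0,2])/K[0,0],-(uv[:,1]-K[1,2])/K[1,1],-np.ones(len(uv))],1)@E[:3,:3].T
    return E[:3,3]+d*((z-E[2,3])/d[:,2:])
def rect(c,cx,cy,z,half=.03,n=480):
    # rectified top-down view at height z: right=+x, up=+y
    g=(np.arange(n)+.5)/n*2*half-half
    X,Y=np.meshgrid(cx+g,cy-g)
    p=np.stack([X,Y,np.full_like(X,z),np.ones_like(X)],-1)@c["extrinsics"].T
    K=c["camera_matrix"]
    return cv2.remap(c["pixels"],(K[0,0]*p[...,0]/-p[...,2]+K[0,2]).astype(np.float32),(K[1,1]*-p[...,1]/-p[...,2]+K[1,2]).astype(np.float32),1)
E
python3 - <<'E'
from h import *
c=snap("wrist");np.save("w1c.npy",c,allow_pickle=True)
P=world(c);a=P[165:225,250:320].reshape(-1,3);m=(a[:,2]>.160)&(a[:,2]<.175);print(m.sum(),np.median(a[m],0));q=a[m][:,:2].astype(np.float32);print(cv2.minEnclosingCircle(q))
cv2.imwrite("pics/r1.png",rect(c,.617,.208,.168))
E
```

```text
1460 [0.61608972 0.2103675  0.16689823]
((0.6155260801315308, 0.20879432559013367), 0.024160165339708328)
```

View pics/r1.png

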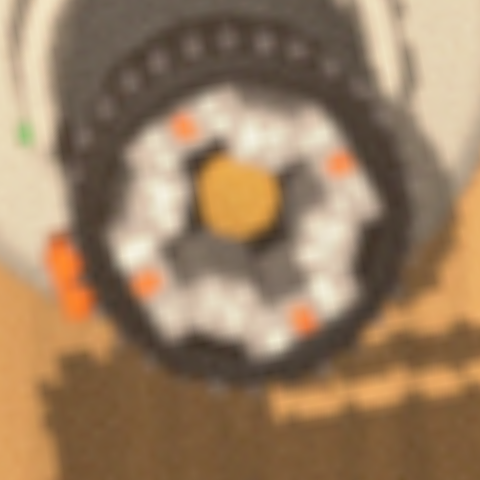

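The rectified chuck view has orange marks at (185,128), (340,162), (303,320) and (148,284). That puts the centre near (0.617, 0.210) and the slot angle near 32° (mod 90°). Now I move over the felt head.

Request:
move_arm --commands '[[[-6.1,-3.34,2.6,0,0,0],[-6.1,-3.34,2.6,0,0,0],[-6.1,-3.34,2.6,0,0,0],[-6.1,-3.34,2.6,0,0,0],[-6.1,-3.34,2.6,0,0,0],[-6.1,-3.34,2.6,0,0,0],[-6.1,-3.34,2.6,0,0,0],[-6.1,-3.34,2.6,0,0,0]]]'

```text
time: 2.7
position: [0.5233, -0.0527, 0.3814]
tool_rot: [0.648, 0.762, 0.0, 0.001]
ft_force: [0.1, 1.4, 0.6]
grip_width: 0.0871
grip_force: 0.0
```

Run:
```python
from h import *
c=snap("wrist")
o=get_obs();print(o['position'],o['tool_rot'],o['time'])
P=world(c);cc=np.array([.5223,-.0532])
m=(np.hypot(P[...,0]-cc[0],P[...,1]-cc[1])<.04)&(P[...,2]>.06)&(P[...,2]<.09)
print(m.sum(),cv2.minEnclosingCircle(P[m][:,:2].astype(np.float32)))
d=P[m];d=d[d[:,2]>.075];print("dome",len(d),(d.max(0)+d.min(0))/2,d.mean(0))
cv2.imwrite("pics/r2.png",np.hstack([rect(c,.5223,-.0532,.065,.035,480),cv2.resize(c["pixels"],(320,240))[:, :].repeat(2,0)]))
```

```text
[ 0.5232558  -0.0527106   0.38139221] [6.47872155e-01 7.61748668e-01 4.08245011e-04 6.85831333e-04] 2.75
2100 ((0.5195639729499817, -0.052784502506256104), 0.024683978408575058)
dome 1354 [ 0.51972504 -0.05240601  0.08065048] [ 0.51933359 -0.05093659  0.08184862]
```

View pics/r2.png

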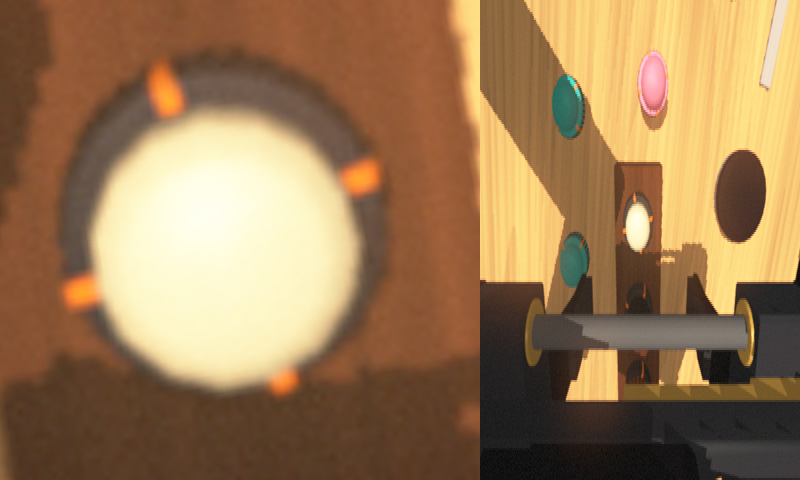

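The rectified view shows the felt head's marks at (166,92), (361,177), (82,291) and (285,381). The head is at (0.5198, -0.0526) with yaw about 22.3°, so it needs a turn of about +10° to mesh. Descending.

Request:
move_arm --commands '[[[0,-0.085,1.5,0,0,0],[0,-0.085,2.8,0,0,0],[0,-0.085,3.5,0,0,0],[0,-0.085,3.75,0,0,0],[0,-0.085,3.75,0,0,0],[0,-0.085,3.75,0,0,0]]]'

```text
time: 3.5
position: [0.5201, -0.0545, 0.232]
tool_rot: [0.649, 0.761, 0.001, 0.001]
ft_force: [-0.2, 0.9, -0.2]
grip_width: 0.0867
grip_force: 0.0
```

Request:
move_arm --commands '[[[0.04,0,0.06,0,0,0],[0.04,0,0.06,0,0,0]]]'

```text
time: 3.75
position: [0.5192, -0.0529, 0.229]
tool_rot: [0.649, 0.761, 0.0, 0.0]
ft_force: [0.1, 0.6, 0.3]
grip_width: 0.0873
grip_force: 0.0
```

Request:
move_arm --commands '[[[0,0,0,0,0,0],[0,0,0,0,0,0],[0,0,0,0,0,0],[0,0,0,0,0,0],[0,0,0,0,0,0],[0,0,0,0,0,0]]]' --claw 1 --squeeze 45

```text
time: 4.5
position: [0.5192, -0.053, 0.2283]
tool_rot: [0.649, 0.761, 0.0, 0.0]
ft_force: [-0.3, -0.8, -0.4]
grip_width: 0.0473
grip_force: 45.0
```

Request:
move_arm --commands '[[[0,0,-0.5,0,0,0],[0,0,-1.2,0,0,0],[0,0,-2.2,0,0,0],[0,0,-3.4,0,0,0],[0,0,-4.6,0,0,0],[0,0,-4.6,0,0,0],[0,0,-4.6,0,0,0]]]'

```text
time: 5.38
position: [0.5185, -0.0527, 0.4117]
tool_rot: [0.649, 0.761, -0.0, -0.001]
ft_force: [-0.1, 0.2, -1.6]
grip_width: 0.0471
grip_force: 45.0
```

Run:
```python
from h import *
c=snap("wrist");o=get_obs();print(o['position'],o['tool_rot'],o['grip_width'])
p=o['position'];print(p)
K=c["camera_matrix"]
for dz in(.1433,.1633,.183,.207):
    q=c["extrinsics"]@np.r_[p[0],p[1],p[2]-dz,1];print(dz,K[0,0]*q[0]/-q[2]+K[0,2],K[1,2]-K[1,1]*q[1]/-q[2])
cv2.imwrite("pics/w3.png",c["pixels"])
```

```text
[ 0.51840099 -0.05276268  0.41099437] [ 6.48728780e-01  7.61017915e-01 -6.32712397e-04 -1.51758751e-03] 0.047354185211004596
[ 0.51840099 -0.05276268  0.41099437]
0.1433 280.7772698804731 296.6234779714376
0.1633 280.6600389293163 274.4807319981244
0.183 280.5695081704085 257.38115567047555
0.207 280.4824111088626 240.9301409017247
```

View pics/w3.png

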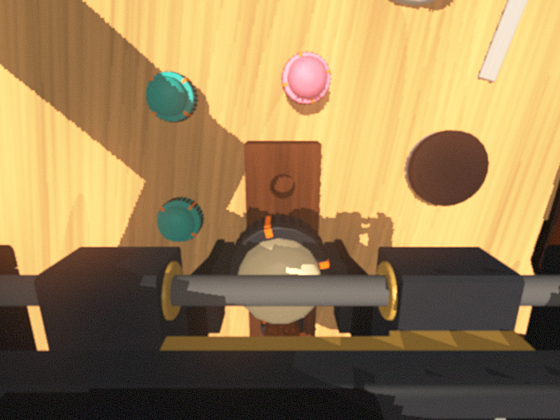

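The head is lifted. It shows between the fingers, with orange marks at (268,227) and (323,265). I'll use those marks to get the held head's yaw and centre.

Run:
```python
from h import *
c=snap("wrist");o=get_obs();p=o['position']
im=c["pixels"];h=cv2.cvtColor(im,cv2.COLOR_BGR2HSV);m=((h[...,0]<14)&(h[...,0]>4)&(h[...,1]>180)&(h[...,2]>150)).astype(np.uint8)
m[:210]=0;m[290:]=0;m[:,:240]=0;m[:,340:]=0
n,l,s,ce=cv2.connectedComponentsWithStats(m)
for i in range(1,n):
    if s[i,4]>8: print(s[i],ce[i],plane(c,ce[i],p[2]-.1633)[0][:2]-p[:2])
from scipy.spatial.transform import Rotation as R
ty=R.from_quat(o['tool_rot']).as_matrix();print(ty.round(4),p)
```

```text
[264 216   7  15  77] [267.24675325 222.58441558] [-0.01063307  0.02493318]
[319 259  11  11  41] [324.7804878 263.7804878] [0.01911965 0.00912038]
[[-0.1583  0.9874 -0.0038]
 [ 0.9874  0.1583  0.0012]
 [ 0.0018 -0.0035 -1.    ]] [ 0.51847939 -0.05278886  0.41067592]
```

Request:
move_arm --commands '[[[1.0,0.57,0,0,0,-0.05],[2.2,1.25,0,0,0,-0.1],[3.4,1.94,0,0,0,-0.17],[4.6,2.62,0,0,0,-0.17],[5.6,3.19,0,0,0,-0.17],[6.09,3.47,0,0,0,-0.17],[6.09,3.47,0,0,0,-0.17],[6.09,3.47,0,0,0,-0.17],[6.09,3.47,0,0,0,-0.17]]]'

```text
time: 6.6
position: [0.6174, 0.2083, 0.4118]
tool_rot: [0.582, 0.813, -0.001, -0.0]
ft_force: [0.5, 0.1, -0.1]
grip_width: 0.047
grip_force: 45.0
```

Run:
```python
from h import *
c=snap("wrist");o=get_obs();p=o['position'];print(p,o['tool_rot'],o['ft_force'],o['q'].round(2))
im=c["pixels"];A=cv2.resize(im[170:300,220:340],None,fx=4,fy=4,interpolation=2)
s=camera("side");print(s['extrinsics'].round(3).tolist(),s['camera_matrix'][0,0])
K=s["camera_matrix"];q=s["extrinsics"]@np.r_[.617,.21,.19,1];u=int(K[0,0]*q[0]/-q[2]+K[0,2]);v=int(K[1,2]-K[1,1]*q[1]/-q[2]);print(u,v)
B=cv2.resize(s["pixels"][v-45:v+45,u-20:u+20],None,fx=5.777,fy=5.777,interpolation=2)
cv2.imwrite("pics/w4.png",np.hstack([A,cv2.resize(B,(240,A.shape[0]))]))
```

```text
[0.61746705 0.20835038 0.41212317] [ 5.82369840e-01  8.12923831e-01 -3.85818905e-04 -2.53741574e-04] [-0.21090365  0.27644665 -0.11174263] [ 0.15  0.56  1.35 -0.    1.23 -0.17]
[[0.872, -0.489, -0.014, -0.462], [0.297, 0.506, 0.81, -0.312], [-0.389, -0.71, 0.587, -0.797], [0.0, 0.0, 0.0, 1.0]] 422.3445471598786
272 160
```

View pics/w4.png

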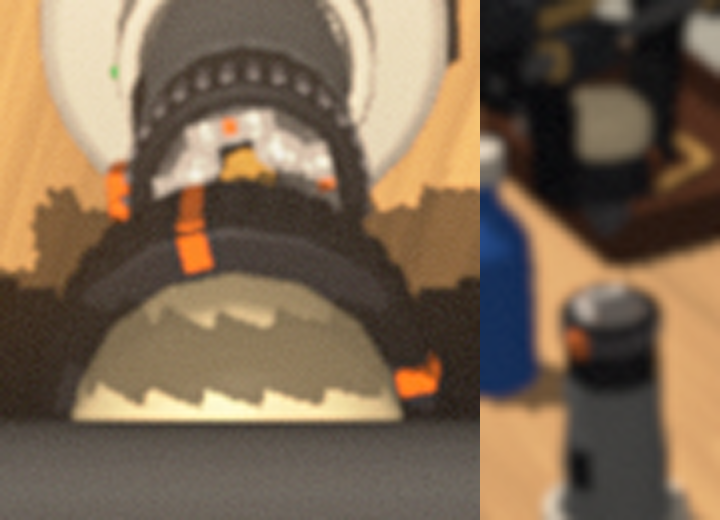

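The crop shows chuck marks at crop (230,125) and (328,183), and head-top marks at (196,255) and about (413,380). I'll compare their yaws in this one image.

Run:
```python
from h import *
c=snap("wrist");o=get_obs();p=o['position'];print(p)
f=lambda u,v:(220+u/4,170+v/4)
def est(a,b,z):
    A,B=plane(c,[f(*a),f(*b)],z)[:,:2]; d=B-A; L=np.hypot(*d)
    th=np.degrees(np.arctan2(d[1],d[0]))+45
    C=(A+B)/2+np.array([d[1],-d[0]])/2
    print(A,B,L,"yaw",th,"centre",C,C-p[:2])
est((230,125),(328,183),.168)
est((196,255),(413,380),p[2]-.1633)
est((198,272),(410,382),p[2]-.1633)
```

```text
[0.61756844 0.20858035 0.41248127]
[0.61083475 0.22222015] [0.63059165 0.21778138] 0.02024939502463401 yaw 32.33764786179944 centre [0.61849381 0.21012231] [0.00092538 0.00154196]
[0.60575514 0.22652892] [0.63475986 0.21995285] 0.029740856541003214 yaw 32.225620025729825 centre [0.61696946 0.20873852] [-0.00059897  0.00015818]
[0.60662271 0.22463811] [0.63451765 0.21959966] 0.02834631087650041 yaw 34.76149632961261 centre [0.61805096 0.20817142] [ 0.00048252 -0.00040893]
```

Request:
move_arm --commands '[[[0.033,0.01,0.4,0,0,0],[0.033,0.01,0.7,0,0,0],[0.033,0.01,0.85,0,0,0],[0.033,0.01,0.85,0,0,0],[0.033,0.01,0.85,0,0,0]]]'

```text
time: 7.38
position: [0.6178, 0.211, 0.3786]
tool_rot: [0.582, 0.813, 0.0, 0.0]
ft_force: [0.1, -0.3, -0.2]
grip_width: 0.0469
grip_force: 45.0
```

Request:
move_arm --commands '[[[0,0,0.05,0,0,0],[0,0,0.1,0,0,0],[0,0,0.1,0,0,0]]]'

```text
time: 7.75
position: [0.6175, 0.2109, 0.3742]
tool_rot: [0.582, 0.813, -0.0, -0.0]
ft_force: [-0.5, 0.1, -0.9]
grip_width: 0.0471
grip_force: 45.0
```

Request:
move_arm --commands '[[[-0.02,0,0.04,0,0,0],[-0.02,0,0.08,0,0,0],[-0.02,0,0.08,0,0,0]]]'

```text
time: 8.12
position: [0.6178, 0.2101, 0.3709]
tool_rot: [0.582, 0.813, -0.0, -0.0]
ft_force: [-0.5, 0.2, -0.6]
grip_width: 0.0473
grip_force: 45.0
```

Request:
move_arm --commands '[[[0,0,0.025,0,0,0],[0,0,0.05,0,0,0],[0,0,0.05,0,0,0]]]'

```text
time: 8.5
position: [0.6178, 0.2102, 0.369]
tool_rot: [0.582, 0.813, -0.0, -0.0]
ft_force: [-0.1, 0.5, -1.0]
grip_width: 0.0474
grip_force: 45.0
```

Request:
move_arm --commands '[[[0,0,0.025,0,0,0],[0,0,0.05,0,0,0],[0,0,0.05,0,0,0]]]'

```text
time: 8.88
position: [0.6178, 0.2101, 0.367]
tool_rot: [0.582, 0.813, -0.0, -0.0]
ft_force: [-0.3, 0.0, -0.0]
grip_width: 0.0471
grip_force: 45.0
```

Request:
move_arm --commands '[[[0,0,0.025,0,0,0],[0,0,0.04,0,0,0],[0,0,0.04,0,0,0]]]'

```text
time: 9.25
position: [0.6178, 0.2101, 0.3655]
tool_rot: [0.582, 0.813, -0.0, -0.0]
ft_force: [-0.8, 0.4, -1.1]
grip_width: 0.0472
grip_force: 45.0
```

It is entering without force, so I continue in small steps.

Request:
move_arm --commands '[[[0,0,0.03,0,0,0],[0,0,0.06,0,0,0],[0,0,0.06,0,0,0]]]'

```text
time: 9.62
position: [0.6178, 0.2102, 0.363]
tool_rot: [0.582, 0.813, -0.0, -0.0]
ft_force: [-1.0, -0.4, -2.3]
grip_width: 0.0469
grip_force: 45.0
```

Request:
move_arm --commands '[[[0,0,0.03,0,0,0],[0,0,0.06,0,0,0],[0,0,0.06,0,0,0]]]'

```text
time: 10.0
position: [0.6178, 0.2102, 0.3613]
tool_rot: [0.582, 0.813, 0.0, 0.0]
ft_force: [-1.3, -0.2, 1.6]
grip_width: 0.0472
grip_force: 45.0
```

Request:
move_arm --commands '[[[0,0,0.03,0,0,0],[0,0,0.06,0,0,0],[0,0,0.06,0,0,0]]]'

```text
time: 10.38
position: [0.6179, 0.2102, 0.3586]
tool_rot: [0.582, 0.813, 0.0, 0.0]
ft_force: [-0.7, -0.0, 4.9]
grip_width: 0.0469
grip_force: 45.0
```

Spring contact comes at the expected height, so the head is in mesh. About 7 mm is left.

Request:
move_arm --commands '[[[0,0,0.03,0,0,0],[0,0,0.06,0,0,0],[0,0,0.09,0,0,0],[0,0,0.09,0,0,0]]]'

```text
time: 10.88
position: [0.6179, 0.2102, 0.355]
tool_rot: [0.582, 0.813, 0.0, 0.0]
ft_force: [-2.0, 0.5, 6.0]
grip_width: 0.047
grip_force: 45.0
```

Request:
move_arm --commands '[[[0,0,0.02,0,0,0],[0,0,0.04,0,0,0],[0,0,0.05,0,0,0],[0,0,0.05,0,0,0]]]' --squeeze 55

```text
time: 11.38
position: [0.6179, 0.2101, 0.3532]
tool_rot: [0.582, 0.813, 0.0, 0.0]
ft_force: [-1.7, 0.2, 6.4]
grip_width: 0.0469
grip_force: 55.0
```

Request:
move_arm --commands '[[[0,0,0.02,0,0,0],[0,0,0.03,0,0,0],[0,0,0.03,0,0,0]]]'

```text
time: 11.75
position: [0.6179, 0.2102, 0.3521]
tool_rot: [0.582, 0.813, 0.0, 0.0]
ft_force: [-2.2, -1.3, 7.9]
grip_width: 0.0468
grip_force: 55.0
```

Request:
move_arm --commands '[[[0,0,0.02,0,0,0],[0,0,0.02,0,0,0]]]'

```text
time: 12.0
position: [0.6179, 0.2101, 0.3514]
tool_rot: [0.582, 0.813, 0.0, 0.0]
ft_force: [-2.4, 0.2, 8.0]
grip_width: 0.0467
grip_force: 55.0
```

Next, small steps until the force rises above the spring's 8 N, meaning the collar is on the face.

Request:
move_arm --commands '[[[0,0,0.02,0,0,0],[0,0,0.02,0,0,0]]]'

```text
time: 12.25
position: [0.6178, 0.2102, 0.3512]
tool_rot: [0.582, 0.813, 0.0, 0.0]
ft_force: [-3.6, -0.7, 10.4]
grip_width: 0.0472
grip_force: 55.0
```

Request:
move_arm --commands '[[[0,0,0.015,0,0,0],[0,0,0.015,0,0,0]]]'

```text
time: 12.5
position: [0.6178, 0.2102, 0.3512]
tool_rot: [0.582, 0.813, 0.0, 0.0]
ft_force: [-3.4, -0.8, 12.7]
grip_width: 0.0467
grip_force: 55.0
```

Request:
move_arm --commands '[[[0,0,0.02,0,0,0],[0,0,0.04,0,0,0],[0,0,0.04,0,0,0]]]'

```text
time: 12.88
position: [0.6177, 0.2102, 0.3511]
tool_rot: [0.582, 0.813, 0.0, 0.001]
ft_force: [-5.9, -1.7, 18.5]
grip_width: 0.0467
grip_force: 55.0
```

Request:
move_arm --commands '[[[0,0,0.02,0,0,0],[0,0,0.02,0,0,0],[0,0,0.02,0,0,0],[0,0,0.02,0,0,0]]]'

```text
time: 13.38
position: [0.6177, 0.2102, 0.3511]
tool_rot: [0.582, 0.813, 0.001, 0.001]
ft_force: [-6.5, -1.7, 21.7]
grip_width: 0.0469
grip_force: 55.0
```

Run:
```python
from h import *
c=snap("wrist");s=camera("side");o=get_obs();print(o['position'],o['ft_force'],o['moment'],o['grip_force'])
A=cv2.resize(c["pixels"][150:300,210:350],None,fx=3.5,fy=3.5,interpolation=2)
B=cv2.resize(s["pixels"][130:220,240:310],(300,A.shape[0]),interpolation=2)
cv2.imwrite("pics/w5.png",np.hstack([A,B]))
```

```text
[0.61764949 0.21020352 0.35110128] [-5.96541952 -2.67403255 20.67119707] [-0.36296407  1.33606006  0.00661751] 55.00736653804779
```

View pics/w5.png

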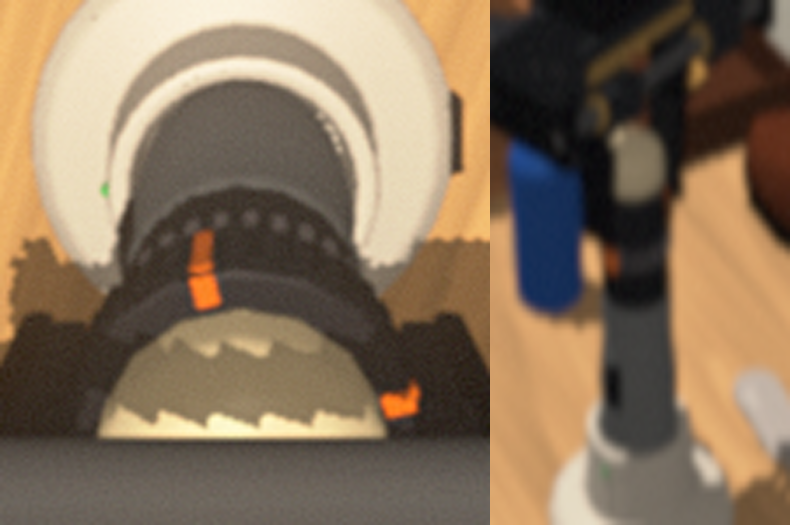

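The views show the collar flush on the nose, with no gap near (640,260) in the side crop. The TCP stopped at 0.3511 (0.3513 predicted), pressing with 21 N and gripping with 55 N. Handing in.

```bash
python3 -c "
from h import *
print(hand_in())"
```

```text
the job is handed in; nothing more can be done
None
```

The felt head is in the chuck with its splines meshed, flush on the face, held at about 21 N press and 55 N grip; I've handed the job in, but no verdict came back.

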